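# Spin-test three casters and reject the one that binds

### The arm

A 6-joint arm with a two-finger parallel gripper is mounted at the origin on the work surface. World frame = base frame: x ahead of the robot, y to its left, z up, the work surface at z = 0. Lengths are in mm, angles in rad, forces in N, time in s.
With the tool pointing down it reaches from about 325 to 850 mm from the base axis. Payload 4.4 kg.
Tool frame: the origin (TCP) lies between the finger pads; the fingertips stand 8 mm ahead of it and the grasp point (between the pads) lies 11 mm behind it; z points along the fingers, y is the line along which they close (so a half turn about z gives the same grasp; the last joint's range is limited). The gripper opens to 94 mm and grips with 3 to 60 N. Pads are 16 mm wide; open, the fingers measure 119 mm over their backs; the gripper's body (75 mm by 177 mm) begins 78 mm behind the grasp point.
Start: joints at [0.996, 0.207, 1.542, -0, 1.393, -0.15], TCP at [236.989, 523.892, 213.447] pointing down, gripper open.
Joint ranges: [-2.73, 2.73], [-0.86, 2.22], [0.23, 2.46], [-1.11, 4.25], [0.08, 2.63], [-2.82, 2.82]. Speed limits (rad/s): [2.79, 2.79, 3.14, 3.14, 3.14, 3.14].

### API

Orientations are given as a 3x3 rotation matrix whose columns are the frame's x, y, z axes.
In Python, from rig import robot gives the robot as it stands. The module is installed in compiled form; this text tells all that it offers.
- The arm moves only by the shell command python3 -m jog 'ROWS' [FORCE]. ROWS is JSON, a list of rows, each a list of 7 numbers: the shift along the world's x, y, z in units of 40 mm (1.0 is 40 mm), then the turn, a rotation vector about the world's x, y, z in degrees, then the finger opening in mm, from 0 to 94. In form: [[dx, dy, dz, wx, wy, wz, fingers], ...]. A call has 1 to 10 rows; each row shifts and turns the commanded pose from where the row before left it; what a row does not reach is not made up. A row lasts 1/12 s, in which the tool goes at most 41.7 mm and 7.16 degrees, less where a joint would pass 70% of its speed; a pose out of reach is approached as far as the arm can. A call is refused whole if a number of a shift passes 1 or a number of a turn 7.16, either way. A call with a gripper value outside its range is refused whole. The fingers move at their own pace and stop on an object; FORCE is the grip in N (left out, the last holds). Time passes only in rows, so rows that do not move let the fingers close. It gives the time, the measured TCP pose, the force, the opening and the grip force at its end, in the units of the state.
- robot.get_state(): the state, without advancing time (a new reading comes with each control period).
- robot.grab_frame(name): name is "scene" or "top" or "wrist"; returns a dict with "color" (400x640x3 uint8, red, green, blue), "fx", "fy", "cx", "cy" (pixels), "dist_coeffs" ([k1, k2, p1, p2, k3] as OpenCV has them; the pictures are not rectified), "rvec" (rotation vector, rad) and "tvec" (3), from world to camera coordinates, as OpenCV has them. Camera axes: x right, y down, z forward; pixel columns grow to the right and rows downward; lengths in mm; the calibration is good to about 2 mm. A picture is of the moment at which its call begins. There is no depth.
- robot.job_done(): hands the job in; it is judged then, once.
Trained networks look in a picture, given as the dict that the camera call returned (one of the last four; its "shot" number tells which), for a name from the list of things; names that differ only in an ending like _2 or _b are one class to them, and where a whole thing is asked for, a point or a joint stands for the part that bears it (a point fixed in the world has none). Each returns a list of dicts, best first, with "conf" (0 to 1); they miss things now and then, are a little off and sometimes report something else, mostly with a low value. They report only what shows in the picture. A call takes as long as a camera call.
- robot.masks_of(target, picture): "pixels" (400x640 bool, what is visible of it) and "bbox" ([left, top, right, bottom] in pixels, round what is visible of it).
The state is a dict: "clock": time; "joint_positions": joint angles; "dq": joint speeds; "joint_efforts": joint torques, N m; "eef_pos": TCP position; "orientation": TCP orientation; "contact_force": force on the tool from outside, world axes, zero at the start; "moment": the same for the moment, N m; "width": opening from 0.0 (shut) to 1.0 (fully open); "gripper_force": force on a finger pad.
Only numpy, scipy, OpenCV 4.12 (cv2) and the standard library are available. Lean on these libraries where they do the work, as an engineer would, in place of code of your own. Each camera call takes 0.05 s, during which the arm holds its last target. There are 200 camera calls.

### The job

Before these three upside-down casters are welded to a trolley, spin every wheel on its axle to find the one that binds. When all three have been tried, put the caster that binds all the way inside the three-walled reject bay, standing flat on its plate, and leave the two good ones standing where they are. Do not knock over the reel of wire or the jar.

Things in the scene. Friction and masses are not known exactly. Their poses are not given: they have to be found in the camera images.
- caster_a_plate (a point): One of three like casters standing wheel-up, loose, 0.45 kg. Steel plate 80 (x) x 64 (y) x 5 mm on the bench; two fork legs 34 mm wide (x), outer faces 35 mm apart (y), tops 58 mm above the bench; between them a black wheel, diameter 60, width 22 mm, axle 48, top 78 mm above the bench. Point: centre of plate's top, 5 mm up, right under the wheel's centre; z up, y along the axle.
- caster_a_wheel (a joint): Angle of that wheel (rad, starts near 0, endless; positive when its top moves to the caster's +x). Four chalk lines cross the tread, a quarter turn apart. A good wheel turns at a touch and, brushed along the tread at 0.1 m/s, coasts on for seconds; one that binds needs about 1 N at the tread and stops at once when let go.
- caster_b_plate (a point): One of three like casters standing wheel-up, loose, 0.45 kg. Steel plate 80 (x) x 64 (y) x 5 mm on the bench; two fork legs 34 mm wide (x), outer faces 35 mm apart (y), tops 58 mm above the bench; between them a black wheel, diameter 60, width 22 mm, axle 48, top 78 mm above the bench. Point: centre of plate's top, 5 mm up, right under the wheel's centre; z up, y along the axle.
- caster_b_wheel (a joint): Angle of that wheel (rad, starts near 0, endless; positive when its top moves to the caster's +x). Four chalk lines cross the tread, a quarter turn apart. A good wheel turns at a touch and, brushed along the tread at 0.1 m/s, coasts on for seconds; one that binds needs about 1 N at the tread and stops at once when let go.
- caster_c_plate (a point): One of three like casters standing wheel-up, loose, 0.45 kg. Steel plate 80 (x) x 64 (y) x 5 mm on the bench; two fork legs 34 mm wide (x), outer faces 35 mm apart (y), tops 58 mm above the bench; between them a black wheel, diameter 60, width 22 mm, axle 48, top 78 mm above the bench. Point: centre of plate's top, 5 mm up, right under the wheel's centre; z up, y along the axle.
- caster_c_wheel (a joint): Angle of that wheel (rad, starts near 0, endless; positive when its top moves to the caster's +x). Four chalk lines cross the tread, a quarter turn apart. A good wheel turns at a touch and, brushed along the tread at 0.1 m/s, coasts on for seconds; one that binds needs about 1 N at the tread and stops at once when let go.
- reject_bay: Reject bay: three walls of dark angle iron, 35 mm high, 6 mm thick, fixed to the bench round 260 (x) x 160 mm (y) of bare bench; its whole -y side is open, no floor or sill. Origin: centre of the inner area, at bench level; inner faces: back wall y = +80 mm, side walls x = +-130 mm; open side y = -80 mm.
- wire_spool: A reel of wire standing on its end, 52 mm in diameter, 40 mm high. Bystander. Origin: centre of its underside, z up.
- flux_jar: A small lidded jar, 52 mm in diameter, 60 mm high. Bystander. Origin: centre of its underside, z up.

How it is judged:
By the outcome, as a careful person would: the job done as asked, in the order asked, and still so for the second after the job is handed in, with the robot touching nothing.
It also fails if it takes over 67 s, if anything falls off the work surface, if the arm or the gripper's body presses on something with over 40 N, if the wrist force passes 120 N, or if a joint passes its speed limit or range.

## Working session

There is one attempt and no reset: what is moved stays moved. The work goes in short steps, Python scripts to look and compute and a shell command to move; the robot and the scene stay as the last step left them, time stands still between calls to the robot, and variables do not carry over. Pictures are saved under pics/ and viewed, at most 10 in all, crops included, and the job is handed in when it is done.

```bash
mkdir -p pics
cat > h.py <<'E'
import numpy as np, cv2
from rig import robot
def grab(n,save=None):
    f=robot.grab_frame(n)
    if save: cv2.imwrite(f'pics/{save}.png',f['color'][:,:,::-1])
    return f
def K(f): return np.array([[f['fx'],0,f['cx']],[0,f['fy'],f['cy']],[0,0,1.]])
def ray(f,uv,z):
    uv=np.array(uv,float).reshape(-1,1,2)
    n=cv2.undistortPoints(uv,K(f),np.array(f['dist_coeffs'],float))[:,0]
    R,_=cv2.Rodrigues(np.array(f['rvec'],float)); t=np.array(f['tvec'],float).ravel()
    c=-R.T@t; d=np.c_[n,np.ones(len(n))]@R
    return c+d*((z-c[2])/d[:,2])[:,None]
def proj(f,P):
    return cv2.projectPoints(np.array(P,float).reshape(-1,1,3),np.array(f['rvec'],float),np.array(f['tvec'],float),K(f),np.array(f['dist_coeffs'],float))[0][:,0]
E
python3 - <<'E'
from h import *
for n in ('top','scene'):
    f=grab(n,n+'0')
    for t in ('caster_a_plate','caster_a_wheel','reject_bay','wire_spool','flux_jar'):
        for m in robot.masks_of(t,f):
            v,u=np.nonzero(m['pixels']); r=cv2.minAreaRect(np.c_[u,v].astype(np.float32))
            print(n,t,round(m['conf'],2),m['bbox'],np.round(r[0]),np.round(r[1]),round(r[2]),np.round(ray(f,[r[0]],5 if 'plate' in t else 0)[0]))
E
```

```text
top caster_a_plate 0.68 [397.3, 198.2, 439.2, 248.1] [419. 222.] [37. 44.] 16 [ 546. -185.    5.]
top caster_a_wheel 0.81 [413.6, 202.7, 438.8, 239.4] [426. 221.] [19. 34.] 17 [ 549. -200.    0.]
top reject_bay 0.93 [128.7, 114.3, 247.9, 299.3] [184. 207.] [172. 104.] 83 [570. 248.   0.]
top wire_spool 0.62 [425.4, 259.8, 461.1, 293.7] [440. 274.] [31. 34.] 90 [ 450. -224.    0.]
top flux_jar 0.8 [429.5, 136.1, 463.2, 163.2] [446. 149.] [28. 34.] 45 [ 684. -239.    0.]
scene caster_a_plate 0.63 [235.3, 135.7, 279.8, 179.4] [256. 156.] [39. 35.] 61 [ 544. -198.    5.]
scene caster_a_wheel 0.76 [242.6, 135.9, 269.6, 161.6] [254. 146.] [21. 28.] 65 [ 526. -227.    0.]
scene reject_bay 0.58 [301.5, 218.7, 475.2, 399.3] [389. 312.] [116. 166.] 34 [589. 250.   0.]
scene wire_spool 0.58 [268.4, 108.8, 294.3, 143.1] [281. 125.] [28. 21.] 84 [ 440. -233.    0.]
scene flux_jar 0.85 [179.5, 158.9, 215.9, 194.7] [196. 174.] [36. 26.] 63 [ 673. -253.    0.]
```

View pics/top0.png

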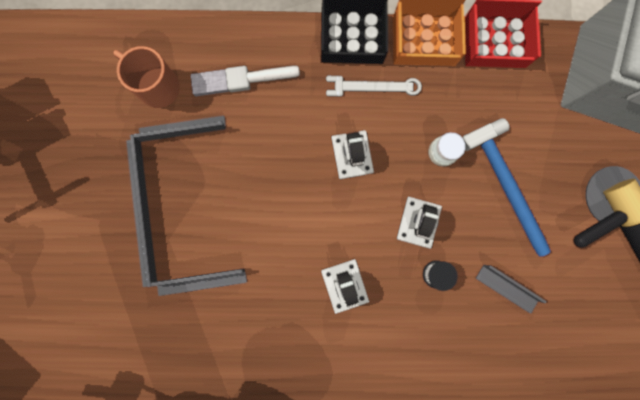

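View pics/scene0.png

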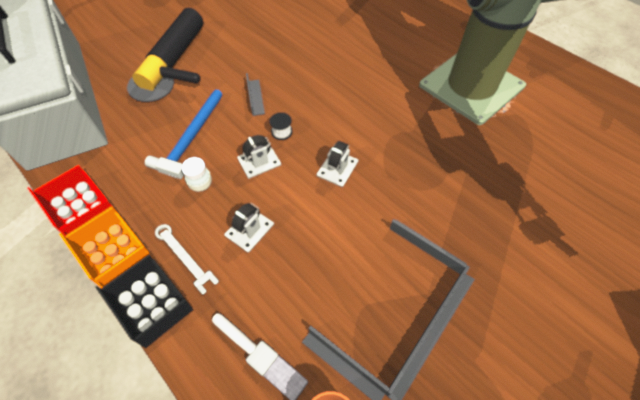

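Top view: casters at (352,154), (420,222) and (345,286), bay at the left opening to the right (world -y), jar at (447,149), reel at (440,275). Next I'll fit the caster poses.

```bash
cat > fit.py <<'E'
from h import *
from scipy.optimize import minimize
def plate(x,y,th,n=12):
    c,s=np.cos(th),np.sin(th); P=[]
    a=[(40,32),(-40,32),(-40,-32),(40,-32)]
    return np.array([[x+c*u-s*v,y+s*u+c*v,5] for u,v in a])
def sil(f,x,y,th,shape):
    # rendered masks: plate, then wheel/fork hull
    c,s=np.cos(th),np.sin(th)
    W=lambda L:np.array([[x+c*u-s*v,y+s*u+c*v,z] for u,v,z in L])
    m=np.zeros(shape,np.uint8); up=8
    def fill(L,val):
        q=cv2.convexHull(proj(f,W(L)).astype(np.float32)); cv2.fillPoly(m,[np.round((q)*16).astype(np.int32)],val,shift=4)
    fill([(u,v,z) for u in(-40,40) for v in(-32,32) for z in (0,5)],1)
    a=np.linspace(0,2*np.pi,24)
    for v in (-14.5,14.5): fill([(u,v+d,z) for u in(-17,17) for d in(-3,3) for z in (5,58)],1)
    fill([(30*np.cos(t),v,48+30*np.sin(t)) for t in a for v in(-11,11)],2)
    return m
def fit(f,x,y,th):
    g=cv2.cvtColor(f['color'],cv2.COLOR_RGB2HSV); 
    S,V=g[...,1].astype(int),g[...,2].astype(int)
    fg=((S<90)|(V<60))  # neutral grey/white/black vs wood
    p=proj(f,[[x,y,30]])[0]; H,W=fg.shape
    yy,xx=np.mgrid[:H,:W]; roi=(abs(xx-p[0])<45*f['s'])&(abs(yy-p[1])<45*f['s'])
    white=(S<90)&(V>130)
    def cost(q):
        m=sil(f,*q[:2],q[2],fg.shape)
        return ((m>0)!=fg)[roi].sum()+ (((m==1)&~white)|((m==2)&white))[roi].sum()*.5
    best=min(((cost((x+dx,y+dy,th+t)),(x+dx,y+dy,th+t)) for dx in range(-15,16,5) for dy in range(-15,16,5) for t in np.radians(range(-40,41,8))))
    r=minimize(cost,best[1],method='Nelder-Mead',options=dict(initial_simplex=[np.array(best[1])+d for d in ([0,0,0],[4,0,0],[0,4,0],[0,0,.1])]))
    return r.x,r.fun
E
python3 - <<'E'
from fit import *
for n in('top','scene'):
    f=grab(n); f['s']=.8
    for uv in ([352,154],[420,222],[345,286]):
        if n=='top':
            x,y,_=ray(f,[uv],30)[0]
            if uv[0]==352: P=[]
            P.append((x,y))
        else: x,y=P.pop(0)
        q,c=fit(f,x,y,0.); print(n,np.round(q[:2],1),round(np.degrees(q[2]),1),c)
    if n=='top':
        # bay wall inner corners, pixel guesses at top edge z=35
        print('bay',np.round(ray(f,[[139,137],[224,122],[151,284],[245,273]],35),0).tolist())
E
```

```text
top [669.8 -61.5] 9.5 208.5
top [ 545.8 -185.1] -14.1 212.0
top [428.8 -49. ] 18.9 159.5
bay [[690.0, 323.0, 35.0], [720.0, 172.0, 35.0], [432.0, 289.0, 35.0], [453.0, 127.0, 35.0]]
scene [672.1 -60.4] 9.1 221.0
scene [ 547.2 -186. ] -14.2 628.5
scene [430.3 -48.8] 18.1 146.5
```

```bash
python3 - <<'E'
from rig import robot
import numpy as np
s=robot.get_state();print(s['clock'],np.round(s['orientation'],3).tolist(),s['contact_force'],s['width'])
E
python3 -m jog '[[0.6,-0.81,0,0,0,0,0],[0.6,-0.81,0,0,0,0,0],[0.6,-0.81,0,0,0,0,0],[0.6,-0.81,0,0,0,0,0],[0.6,-0.81,0,0,0,0,0],[0.6,-0.81,0,0,0,0,0],[0.6,-0.81,0,0,0,0,0],[0.6,-0.81,0,0,0,0,0],[0.6,-0.81,0,0,0,0,0]]'
```

```text
0.7 [[-0.911, 0.412, 0.0], [0.412, 0.911, 0.0], [0.0, 0.0, -1.0]] [ 0.31259504 -0.39899748  0.24962501] 1.00120576795226
clock: 1.45
eef_pos: [453.9, 230.6, 213.8]
orientation: [[-0.911, 0.412, 0.001], [0.412, 0.911, 0.0], [-0.001, 0.001, -1.0]]
contact_force: [0.0, 1.1, 0.0]
width: 0.399
gripper_force: 0.0
```

```bash
python3 -m jog '[[0.565,-0.817,-0.2,0,0,6.7,0],[0.565,-0.817,-0.2,0,0,6.7,0],[0.565,-0.817,-0.2,0,0,6.7,0],[0.565,-0.817,-0.2,0,0,6.7,0],[0.565,-0.817,-0.2,0,0,6.8,0],[0.565,-0.817,-0.2,0,0,0,0],[0.565,-0.817,-0.2,0,0,0,0],[0.565,-0.817,-0.2,0,0,0,0],[0.565,-0.817,-0.2,0,0,0,0],[0,0,-0.8,0,0,0,0]]'
python3 - <<'E'
from h import *
f=robot.grab_frame('scene'); 
c=f['color'][90:270,190:390]; cv2.imwrite('pics/s1.png',cv2.resize(c[:,:,::-1],None,fx=3,fy=3,interpolation=cv2.INTER_CUBIC))
w=grab('wrist','w1')
cv2.imwrite('pics/both1.png',np.vstack([cv2.resize(c[:,:,::-1],(400,360)),cv2.resize(w['color'][:,:,::-1],(400,240))]))
E
```

```text
clock: 2.28
eef_pos: [663.1, -67.5, 115.6]
orientation: [[-0.989, -0.147, 0.016], [-0.147, 0.989, -0.006], [-0.015, -0.009, -1.0]]
contact_force: [1.1, 0.0, 1.5]
width: 0.004
gripper_force: 0.0
```

View pics/both1.png

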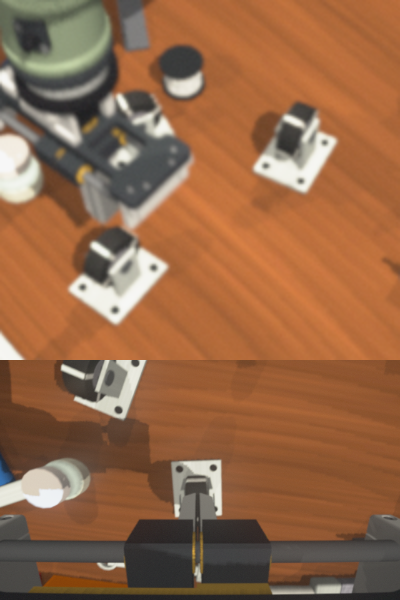

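Wrist view: closed fingertips in line with the wheel of caster 1 (centre column); chalk lines show in the scene crop. Descending.

```bash
python3 -m jog '[[0,0,-0.5,0,0,0,0],[0,0,0,0,0,0,0],[0,0,0,0,0,0,0]]'
```

```text
clock: 2.63
eef_pos: [653.6, -58.3, 89.6]
orientation: [[-0.988, -0.154, -0.003], [-0.154, 0.988, 0.001], [0.003, 0.001, -1.0]]
contact_force: [0.3, 0.2, 0.0]
width: 0.003
gripper_force: 0.0
```

```bash
python3 -m jog '[[0,0,-0.05,0,0,0,0],[0,0,0,0,0,0,0]]';python3 -m jog '[[0,0,-0.04,0,0,0,0],[0,0,0,0,0,0,0]]'
```

```text
clock: 2.8
eef_pos: [655.5, -58.8, 89.6]
orientation: [[-0.988, -0.154, 0.002], [-0.154, 0.988, -0.0], [-0.002, -0.001, -1.0]]
contact_force: [-0.7, -0.8, 0.4]
width: 0.006
gripper_force: 0.0
clock: 2.97
eef_pos: [655.2, -59.1, 87.4]
orientation: [[-0.988, -0.153, 0.001], [-0.153, 0.988, -0.0], [-0.001, -0.001, -1.0]]
contact_force: [-0.4, 0.6, -0.4]
width: 0.006
gripper_force: 0.0
```

```bash
python3 -m jog '[[0.01,-0.1,-0.03,0,0,0,0],[0,0,0,0,0,0,0]]';python3 -m jog '[[0,0,-0.03,0,0,0,0],[0,0,0,0,0,0,0]]'; python3 -m jog '[[0,0,-0.03,0,0,0,0],[0,0,0,0,0,0,0]]'
```

```text
clock: 3.13
eef_pos: [655.4, -64.0, 85.4]
orientation: [[-0.988, -0.152, 0.0], [-0.152, 0.988, -0.001], [-0.0, -0.001, -1.0]]
contact_force: [0.3, -0.0, -0.0]
width: 0.003
gripper_force: 0.0
clock: 3.3
eef_pos: [655.5, -63.9, 84.7]
orientation: [[-0.988, -0.152, 0.001], [-0.152, 0.988, -0.001], [-0.0, -0.001, -1.0]]
contact_force: [-0.9, -0.7, 4.5]
width: 0.007
gripper_force: 1.7
clock: 3.47
eef_pos: [655.9, -63.8, 84.5]
orientation: [[-0.988, -0.152, 0.002], [-0.152, 0.988, -0.001], [-0.001, -0.001, -1.0]]
contact_force: [-1.5, -0.0, 6.9]
width: 0.006
gripper_force: 3.6
```

```bash
python3 -m jog '[[0.205,0.033,0.01,0,0,0,0],[0.205,0.033,0,0,0,0,0],[0.205,0.033,0,0,0,0,0],[0.205,0.033,0.05,0,0,0,0],[0.2,0.033,0.5,0,0,0,0],[0,0,0.6,0,0,0,0]]'
cat > look.py <<'E'
from h import *
import sys
k=sys.argv[1]; x,y=float(sys.argv[2]),float(sys.argv[3]); R=[]
for i in range(3):
    row=[]
    for n in ('scene','top'):
        f=robot.grab_frame(n); p=proj(f,[[x,y,50]])[0]; u,v=int(p[0]),int(p[1])
        row.append(cv2.resize(f['color'][v-32:v+32,u-32:u+32,::-1],(260,260),interpolation=cv2.INTER_CUBIC))
    R.append(np.vstack(row))
cv2.imwrite(f'pics/{k}.png',np.hstack(R)); s=robot.get_state(); print(s['clock'],s['eef_pos'])
E
python3 look.py spin1 671 -61
```

```text
clock: 3.97
eef_pos: [695.0, -55.9, 126.4]
orientation: [[-0.988, -0.153, -0.005], [-0.153, 0.988, 0.002], [0.005, 0.002, -1.0]]
contact_force: [-0.0, -0.4, 0.2]
width: 0.004
gripper_force: 0.0
4.2667 [694.69146112 -56.52908866 127.26929491]
```

View pics/spin1.png

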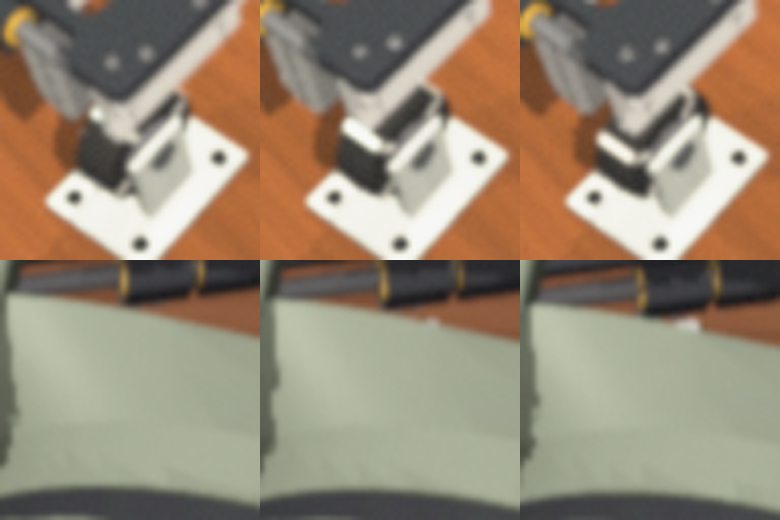

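The chalk line moves steadily down between shots (115→135→150 px), so wheel 1 coasts: good. On to caster 2.

```bash
python3 -m jog '[[-0.678,-0.523,0,0,0,-5.75,0],[-0.678,-0.523,0,0,0,-5.75,0],[-0.678,-0.523,0,0,0,-5.75,0],[-0.678,-0.523,0,0,0,-5.75,0],[-0.678,-0.523,0,0,0,0,0],[-0.678,-0.523,0,0,0,0,0],[0,0,-0.5,0,0,0,0],[0,0,-0.45,0,0,0,0],[0,0,0,0,0,0,0],[0,0,0,0,0,0,0]]'
```

```text
clock: 5.1
eef_pos: [531.2, -181.4, 89.0]
orientation: [[-0.969, 0.246, -0.005], [0.246, 0.969, 0.003], [0.005, 0.001, -1.0]]
contact_force: [0.2, 0.6, 0.8]
width: 0.004
gripper_force: 0.0
```

```bash
python3 -m jog '[[0,0,-0.11,0,0,0,0],[0,0,0,0,0,0,0]]';python3 -m jog '[[0,0,-0.03,0,0,0,0],[0,0,0,0,0,0,0]]'
```

```text
clock: 5.27
eef_pos: [533.6, -182.0, 86.8]
orientation: [[-0.969, 0.245, 0.0], [0.245, 0.969, -0.0], [-0.0, -0.0, -1.0]]
contact_force: [-1.0, -0.0, -0.5]
width: 0.002
gripper_force: 0.0
clock: 5.43
eef_pos: [533.9, -182.2, 86.1]
orientation: [[-0.969, 0.245, 0.001], [0.245, 0.969, -0.0], [-0.001, -0.0, -1.0]]
contact_force: [-0.3, 0.4, 0.4]
width: 0.009
gripper_force: 0.0
```

```bash
python3 -m jog '[[0,0,-0.04,0,0,0,0],[0,0,0,0,0,0,0]]'; python3 -m jog '[[0,0,-0.02,0,0,0,0],[0,0,0,0,0,0,0]]'
```

```text
clock: 5.6
eef_pos: [534.5, -182.5, 85.6]
orientation: [[-0.969, 0.245, 0.002], [0.245, 0.969, -0.001], [-0.002, -0.0, -1.0]]
contact_force: [-1.2, 1.3, 4.7]
width: 0.004
gripper_force: 2.3
clock: 5.77
eef_pos: [535.0, -182.6, 85.5]
orientation: [[-0.969, 0.245, 0.004], [0.245, 0.969, -0.001], [-0.004, -0.0, -1.0]]
contact_force: [-0.7, 1.8, 7.6]
width: 0.004
gripper_force: 3.5
```

```bash
python3 -m jog '[[0.201,-0.051,0.01,0,0,0,0],[0.201,-0.051,0,0,0,0,0],[0.201,-0.051,0,0,0,0,0],[0.2,-0.05,0.05,0,0,0,0],[0.2,-0.05,0.5,0,0,0,0],[0,0,0.6,0,0,0,0]]'; python3 look.py spin2 546.5 -185.5
```

```text
clock: 6.27
eef_pos: [572.8, -191.8, 127.7]
orientation: [[-0.969, 0.246, -0.004], [0.246, 0.969, 0.002], [0.005, 0.001, -1.0]]
contact_force: [0.5, -0.6, -0.1]
width: 0.009
gripper_force: 0.0
6.5667 [ 572.31253943 -191.82335314  128.06945978]
```

View pics/spin2.png

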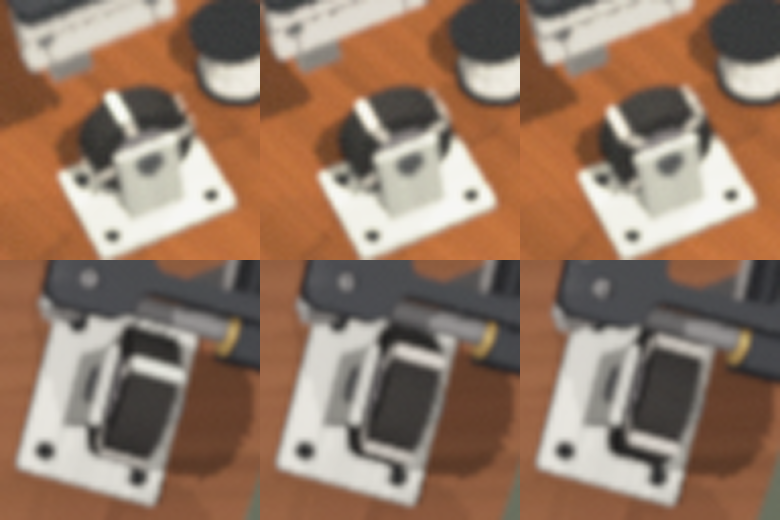

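Wheel 2 keeps turning too (chalk line moves between shots). Caster 3 is presumably the one that binds, but it still must be tried.

```bash
python3 -m jog '[[-0.654,0.575,0,0,0,6.54,0],[-0.654,0.575,0,0,0,6.54,0],[-0.654,0.575,0,0,0,6.54,0],[-0.654,0.575,0,0,0,6.54,0],[-0.654,0.575,0,0,0,6.54,0],[-0.654,0.575,0,0,0,0,0],[0,0,-0.5,0,0,0,0],[0,0,-0.48,0,0,0,0],[0,0,0,0,0,0,0],[0,0,0,0,0,0,0]]'
```

```text
clock: 7.4
eef_pos: [414.5, -53.7, 88.9]
orientation: [[-0.948, -0.317, -0.005], [-0.317, 0.948, 0.002], [0.004, 0.003, -1.0]]
contact_force: [-0.8, 0.5, 0.1]
width: 0.004
gripper_force: 0.0
```

```bash
python3 -m jog '[[0,0,-0.13,0,0,0,0],[0,0,0,0,0,0,0]]'; python3 -m jog '[[0,0,-0.04,0,0,0,0],[0,0,0,0,0,0,0]]'
```

```text
clock: 7.57
eef_pos: [417.3, -54.9, 85.6]
orientation: [[-0.949, -0.317, 0.001], [-0.317, 0.949, -0.0], [-0.001, -0.001, -1.0]]
contact_force: [-0.2, 1.4, 1.9]
width: 0.007
gripper_force: 0.6
clock: 7.73
eef_pos: [417.4, -55.0, 85.1]
orientation: [[-0.949, -0.317, 0.001], [-0.317, 0.949, -0.001], [-0.001, -0.001, -1.0]]
contact_force: [-2.3, 0.7, 8.0]
width: 0.006
gripper_force: 4.2
```

```bash
python3 -m jog '[[0.197,0.066,0.01,0,0,0,0],[0.197,0.066,0,0,0,0,0]]';python3 -m jog '[[0.197,0.066,0,0,0,0,0],[0.197,0.066,0.05,0,0,0,0],[0.2,0.066,0.5,0,0,0,0],[0,0,0.6,0,0,0,0]]'; python3 look.py spin3 429.5 -49
```

```text
clock: 7.9
eef_pos: [433.7, -49.4, 86.0]
orientation: [[-0.949, -0.316, 0.002], [-0.316, 0.949, -0.0], [-0.002, -0.001, -1.0]]
contact_force: [-1.9, 1.7, 7.8]
width: 0.003
gripper_force: 4.5
clock: 8.23
eef_pos: [455.8, -40.7, 129.2]
orientation: [[-0.948, -0.317, -0.003], [-0.317, 0.948, 0.001], [0.003, 0.002, -1.0]]
contact_force: [-0.8, 0.1, 0.9]
width: 0.005
gripper_force: 0.0
8.5333 [455.04156498 -41.0229451  128.96328405]
```

View pics/spin3.png

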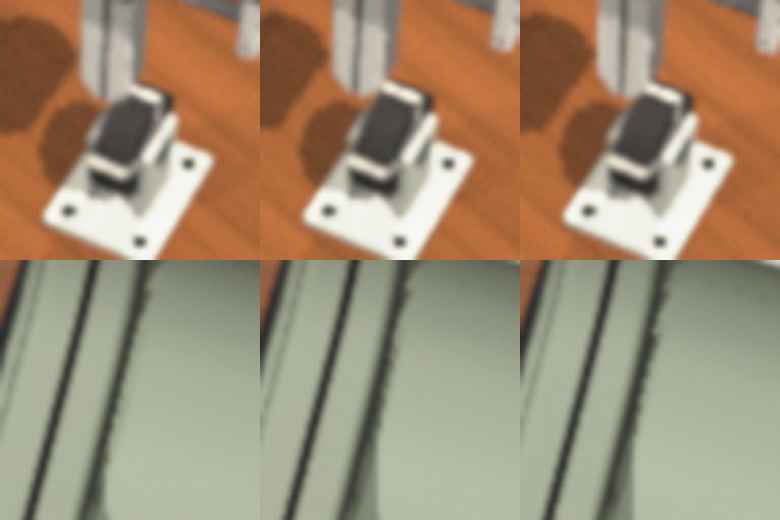

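Wheel 3 turned from its starting chalk position (line mid-top) and now stands still in all three shots, so it binds. Checking its pose before grasping.

```bash
python3 -m jog '[[0.3,0.3,0.6,0,0,0,66],[0.3,0.3,0.6,0,0,0,66],[0,0,0,0,0,0,66],[0,0,0,0,0,0,66]]'
python3 - <<'E'
from fit import *
for n in('scene','wrist'):
    f=grab(n); f['s']=.55 if n=='scene' else 2.2
    if n=='wrist':
        print(proj(f,[[429,-49,30]])); continue
    q,c=fit(f,429.5,-49,.32); print(n,np.round(q[:2],1),round(np.degrees(q[2]),1),c)
E
```

```text
clock: 8.87
eef_pos: [480.5, -17.1, 178.1]
orientation: [[-0.948, -0.318, 0.001], [-0.318, 0.948, -0.0], [-0.001, -0.001, -1.0]]
contact_force: [-0.5, -1.0, -0.2]
width: 0.252
gripper_force: 0.0
scene [430.  -48.9] 20.6 215.5
[[300.37818463 121.88247487]]
```

```bash
python3 -m jog '[[-0.64,-0.4,0,0,0,0,66],[-0.64,-0.4,0,0,0,0,66],[0,0,-0.7,0,0,0,66],[0,0,-0.7,0,0,0,66],[0,0,-0.6,0,0,0,66],[0,0,0,0,0,0,66],[0,0,0,0,0,0,66],[0,0,0,0,0,0,66]]'
python3 - <<'E'
from h import *
f=robot.grab_frame('scene'); p=proj(f,[[430,-49,60]])[0].astype(int)
c=f['color'][p[1]-50:p[1]+50,p[0]-50:p[0]+50,::-1]
w=robot.grab_frame('wrist')['color'][:,:,::-1]
cv2.imwrite('pics/g3.png',np.hstack([cv2.resize(c,(400,400),interpolation=cv2.INTER_CUBIC),cv2.resize(w,(400,400))[:, :]]))
E
```

```text
clock: 9.63
eef_pos: [428.6, -49.4, 98.2]
orientation: [[-0.949, -0.317, -0.001], [-0.317, 0.949, 0.0], [0.0, 0.0, -1.0]]
contact_force: [0.5, 1.7, -0.4]
width: 0.702
gripper_force: 0.0
```

View pics/g3.png

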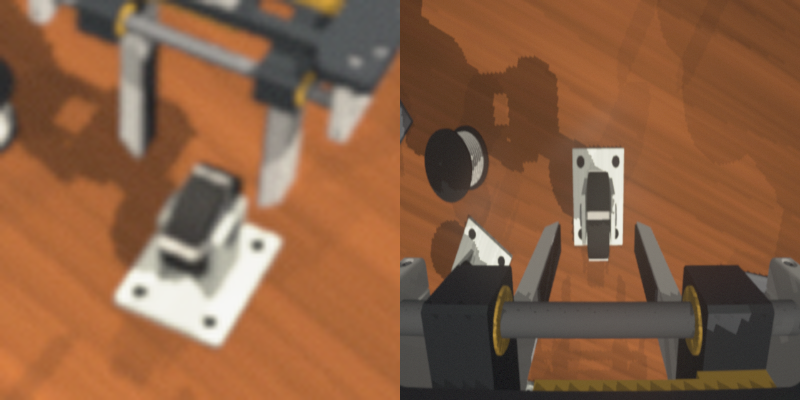

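Wheel at column 598 lies midway between the fingers (558/638) and the yaw is aligned. Descend and grip.

```bash
python3 -m jog '[[0,0,-0.6,0,0,0,66],[0,0,-0.6,0,0,0,66],[0,0,-0.5,0,0,0,66],[0,0,0,0,0,0,66],[0,0,0,0,0,0,20],[0,0,0,0,0,0,20],[0,0,0,0,0,0,20],[0,0,0,0,0,0,20],[0,0,0,0,0,0,20],[0,0,0,0,0,0,20]]' 20
```

```text
clock: 10.57
eef_pos: [429.7, -49.1, 31.1]
orientation: [[-0.949, -0.317, 0.002], [-0.317, 0.949, 0.0], [-0.002, -0.0, -1.0]]
contact_force: [-0.3, 1.6, 6.1]
width: 0.375
gripper_force: 20.0
```

```bash
python3 -m jog '[[0,0,0.3,0,0,0,20],[0,0,0.6,0,0,0,20],[0,0,0.6,0,0,0,20],[0.2,0.4,0.1,0,0,-2,20],[0.353,0.69,0,0,0,-3,20],[0.353,0.69,0,0,0,-3,20],[0.353,0.69,0,0,0,-3,20],[0.353,0.69,0,0,0,0,20],[0.353,0.69,0,0,0,0,20]]'
python3 -m jog '[[0.353,0.69,0,0,0,0,20],[0.353,0.69,0,0,0,0,20],[0.353,0.69,0,0,0,0,20],[0.353,0.69,0,0,0,0,20],[0.2,0.4,0,0,0,0,20],[0,0,0,0,0,0,20],[0,0,0,0,0,0,20],[0,0,0,0,0,0,20]]'
python3 - <<'E'
from h import *
f=robot.grab_frame('scene'); c=f['color'][:,200:520,::-1]
w=robot.grab_frame('wrist')['color'][:,:,::-1]
cv2.imwrite('pics/p.png',np.hstack([c,cv2.resize(w,(400,400))]))
E
```

```text
clock: 11.32
eef_pos: [506.6, 106.0, 93.0]
orientation: [[-0.992, -0.13, -0.002], [-0.13, 0.992, -0.0], [0.002, -0.0, -1.0]]
contact_force: [0.2, -0.9, -4.1]
width: 0.367
gripper_force: 20.0
clock: 11.98
eef_pos: [570.4, 230.3, 92.6]
orientation: [[-0.991, -0.13, -0.003], [-0.13, 0.991, -0.002], [0.003, -0.001, -1.0]]
contact_force: [1.2, -0.7, -3.3]
width: 0.371
gripper_force: 20.0
```

View pics/p.png

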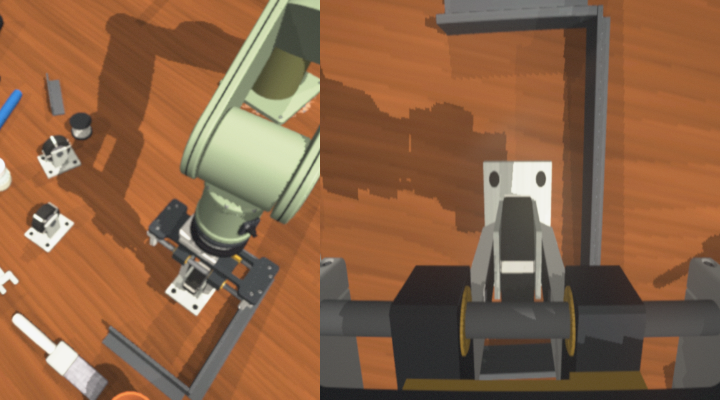

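Caster held level inside the bay, back wall to the right, plenty of clearance. Lower.

```bash
python3 -m jog '[[0,0,-0.5,0,0,0,20],[0,0,-0.5,0,0,0,20],[0,0,-0.35,0,0,0,20],[0,0,-0.1,0,0,0,20],[0,0,-0.05,0,0,0,20],[0,0,0,0,0,0,20],[0,0,0,0,0,0,20]]'
```

```text
clock: 12.67
eef_pos: [572.8, 231.2, 35.1]
orientation: [[-0.992, -0.13, 0.002], [-0.13, 0.992, 0.0], [-0.002, 0.0, -1.0]]
contact_force: [0.4, -0.5, -4.3]
width: 0.371
gripper_force: 20.0
```

Still hanging (−4.3 N); about 4 mm to go.

```bash
python3 -m jog '[[0,0,-0.05,0,0,0,20],[0,0,-0.04,0,0,0,20],[0,0,0,0,0,0,20],[0,0,0,0,0,0,20]]'; python3 -m jog '[[0,0,-0.03,0,0,0,20],[0,0,0,0,0,0,20]]'
```

```text
clock: 13.0
eef_pos: [572.7, 231.4, 31.2]
orientation: [[-0.991, -0.13, 0.002], [-0.13, 0.991, 0.0], [-0.002, 0.0, -1.0]]
contact_force: [0.9, -0.3, -2.7]
width: 0.372
gripper_force: 20.0
clock: 13.17
eef_pos: [572.7, 231.5, 31.2]
orientation: [[-0.991, -0.13, 0.001], [-0.13, 0.991, 0.0], [-0.002, 0.0, -1.0]]
contact_force: [-2.2, -1.2, 5.0]
width: 0.372
gripper_force: 20.0
```

Touching down. Release to 66 mm, rise straight up, and look.

```bash
python3 -m jog '[[0,0,0,0,0,0,66],[0,0,0,0,0,0,66],[0,0,0,0,0,0,66],[0,0,0,0,0,0,66],[0,0,0,0,0,0,66],[0,0,0.3,0,0,0,66],[0,0,0.7,0,0,0,66],[0,0,0.7,0,0,0,66],[0,0,0.8,0,0,0,66],[0,0,0.8,0,0,0,66]]'
python3 -m jog '[[-0.6,0,0.7,0,0,0,66],[-0.8,0,0.5,0,0,0,66],[-0.9,0,0,0,0,0,66],[-0.9,0,0,0,0,0,66],[0,0,0,0,0,0,66],[0,0,0,0,0,0,66]]'
python3 - <<'E'
from fit import *
f=grab('scene'); f['s']=.8
for x,y,t in ((571,231,.13),(671,-61,.16),(547,-186,-.25)):
    q,c=fit(f,x,y,t); print(np.round(q[:2],1),round(np.degrees(q[2]),1),c)
c=f['color'][:,120:520,::-1]; t=robot.grab_frame('top')['color'][60:340,100:480,::-1]
cv2.imwrite('pics/end.png',np.hstack([c,cv2.resize(t,(400,400))]))
E
```

```text
clock: 14.0
eef_pos: [571.5, 231.1, 163.1]
orientation: [[-0.992, -0.13, -0.0], [-0.13, 0.992, -0.0], [0.0, 0.0, -1.0]]
contact_force: [1.3, -0.1, 0.4]
width: 0.702
gripper_force: 0.0
clock: 14.5
eef_pos: [442.1, 231.2, 209.8]
orientation: [[-0.991, -0.131, 0.001], [-0.131, 0.991, 0.0], [-0.001, 0.0, -1.0]]
contact_force: [0.6, -0.9, -0.8]
width: 0.7
gripper_force: 0.0
[574.  231.7] 7.3 155.0
[672.2 -61.5] 10.2 208.5
[ 547.4 -185.4] -13.0 655.5
```

View pics/end.png

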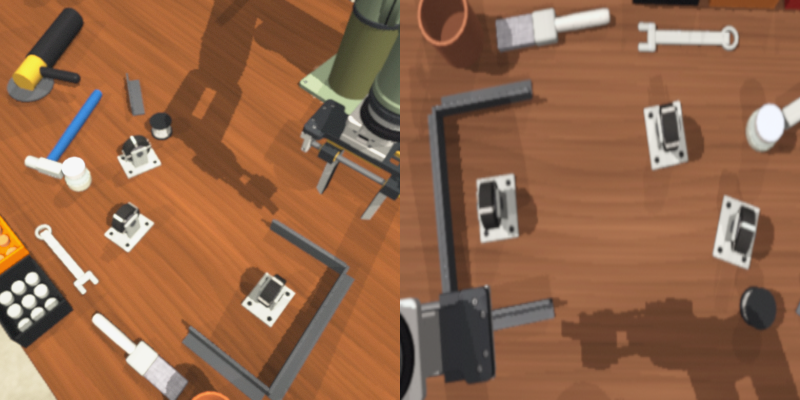

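The binding caster stands flat inside the bay (top crop (497,207), opening line at about column 543). The two good ones, the reel and the jar are in place.

```bash
python3 -c "
from rig import robot
print(robot.job_done())"
```

```text
the job is handed in; nothing more can be done
None
```

I spun all three wheels, and only the caster nearest the robot binds. It now stands flat inside the reject bay. The two good casters, the reel and the jar were left where they stood, and the job was handed in at about 14.6 s.

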